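Fold back the blue bifold door of the dish locker

TASK

The blue door of one of the two small bench lockers is only part open. Push its fold hinge towards the left-hand jamb until both panels are collapsed all the way against the stop, so that the dishes inside can be reached, and let go of it. Leave the grey locker's door as it is.

Things in the scene. Friction and masses are not known exactly. Their poses are not given: they have to be found in the camera images.
- blue_top (a point): middle of the front edge of the top of the fixed white locker (140 x 260 mm, 178 mm high) with the blue bifold door. x points into the locker, +y to its left jamb, z up. Door pivot: upright axis at (0, 115) mm in this frame. Two panels, 115 mm between hinge axes, 10 mm thick, 20 to 168 mm above the bench. At fold angle a the fold is at (-115 sin a, 115 - 115 cos a) mm.
- blue_fold (a joint): blue door's fold angle, rad: swing of the jamb panel out from the door plane, the fold pointing towards the robot; the other panel follows along the track. 0 = flat across the front, 1.45 = stop, panels collapsed at the left jamb, sticking straight out. Starts at about 0.5 to 0.8; opening moves the fold left and outwards. Stiff: stays where left, takes about 2 N along the fold's path.
- blue_post (a point): centre of the top of the blue door's black finger post: round, upright, 14 mm diameter, on the fold hinge, standing 45 mm above the panels, so it can be pushed from any side. Its top is 215 mm above the bench (panel tops 168 mm, locker top 178 mm). It moves on a circle of 115 mm radius about the door pivot.
- grey_post (a point): the same point on the other locker, of equal size but with a grey bifold door, also part open; to be left alone. The two lockers stand side by side, and either may be the left one.

How it is judged:
By the outcome, as a careful person would: the job done as asked, in the order asked, and still so for the second after the job is handed in, with the robot touching nothing.
It also fails if it takes over 29 s, if anything falls off the work surface, if the arm or the gripper's body presses on something with over 40 N, if the wrist force passes 120 N, or if a joint passes its speed limit or range.

ROBOT

A 7-joint arm with a two-finger parallel gripper is mounted at the origin on a cart in front of the work surface, level with it; the furniture and walls round the work are solid. World frame = base frame: x ahead of the robot, y to its left, z up, the work surface at z = 0. Lengths are in m, angles in rad, forces in N, time in s.
With the tool pointing down it reaches from about 0.4 to 0.85 m from the base axis. Payload 10.4 kg.
Tool frame: the origin (TCP) lies midway between the tips of the shut fingers; the grasp point (between the pads) lies 19 mm behind it; z points along the fingers, y is the line along which they close (so a half turn about z gives the same grasp; the last joint's range is limited). The gripper opens to 87 mm and grips with 3 to 60 N. Pads are 19 mm wide; open, the fingers measure 117 mm over their backs; the gripper's body (75 mm by 190 mm) begins 51 mm behind the grasp point.
Start: joints at [1.084, 0.332, -0.065, 1.46, 0.022, 1.35, -0.088], TCP at [0.28, -0.559, 0.223] pointing down, gripper open.
Joint ranges: [-2.6, 2.6], [-0.5, 2.12], [-1.47, 1.34], [0.16, 2.42], [-1.27, 4.41], [0.06, 2.06], [-2.6, 2.6]. Speed limits (rad/s): [2.22, 2.22, 2.79, 2.79, 3.14, 3.14, 3.14].

INTERFACE

Orientations are given as a unit quaternion [x, y, z, w].
In Python, from bench import r gives the robot as it stands.
- The arm moves only by the tool move_arm, never from a script. Its argument "targets" is a list of rows, each a list of 3 entries, a list of its own where there are three numbers: the shift along the tool's x, y, z in cm, then the turn, a rotation vector about the tool's x, y, z in rad, then the opening in per cent of the stroke, from 0 (shut) to 100 (fully open). In form: [[[x, y, z], [wx, wy, wz], gripper], ...]. A call has 1 to 20 rows; each row shifts and turns the commanded pose from where the row before left it, along the tool's axes as they then stand; what a row does not reach is not made up. A row lasts 1/8 s, in which the tool goes at most 62.5 mm and 10.7 degrees, less where a joint would pass 70% of its speed; a pose out of reach is approached as far as the arm can. A call with a gripper value outside its range is refused whole. The fingers move at their own pace and stop on an object; "grip_force" is the grip in N (left out, the last holds). Time passes only in rows, so rows that do not move let the fingers close. It gives the time, the measured TCP pose, the force, the opening and the grip force at its end, in the units of the state.
- r.read_state(): the state, without advancing time (a new reading comes with each control period).
- r.camera(name): name is "scene" or "top"; returns a dict with "image" (400x640x3 uint8, blue, green, red), "vertical_fov" (degrees; the focal length in pixels is half the picture's height over the tangent of half this angle, whatever the lens; pixels are square), "cx", "cy" (the principal point, pixels), "cam_to_world" (4x4, takes a point from camera to world coordinates). Camera axes: x right, y down, z forward; pixel columns grow to the right and rows downward; lengths in m; the calibration is good to about 2 mm. A picture is of the moment at which its call begins. There is no depth.
- r.close_job(): hands the job in; it is judged then, once.
The state is a dict: "time": time; "joint_positions": joint angles; "joint_vel": joint speeds; "joint_torque": joint torques, N m; "ee_pos": TCP position; "eef_rot": TCP orientation; "ft_force": force on the tool from outside, world axes, zero at the start; "torque": the same for the moment, N m; "width": finger opening in m; "grip_force": force on a finger pad.
Only numpy, scipy, OpenCV 4.12 (cv2) and the standard library are available. Lean on these libraries where they do the work, as an engineer would, in place of code of your own. Each camera call takes 0.05 s, during which the arm holds its last target. There are 200 camera calls.

## Working session

There is one attempt and no reset: what is moved stays moved. The work goes in short steps, Python scripts to look and compute and a tool call to move; the robot and the scene stay as the last step left them, time stands still between calls to the robot, and variables do not carry over. Pictures are saved under pics/ and viewed, at most 10 in all, crops included, and the job is handed in when it is done.

Besides the shell and the picture viewer there is one more tool, called after "Call:" as name([rows], argument=value, ...), one row to a line, values as JSON. move_arm: Moves the arm, as the interface text tells. Its arguments: {"type":"object","properties":{"targets":{"type":"array"},"grip_force":{"type":"number"}},"required":["targets"]}

```bash
mkdir -p pics
python3 - <<'E'
from bench import r
import cv2,numpy as np
for n in("scene","top"):
    c=r.camera(n);cv2.imwrite(f"pics/{n}0.png",c["image"]);print(n,c["vertical_fov"],c["cx"],c["cy"],np.round(c["cam_to_world"],3).tolist())
s=r.read_state();print(s["time"],s["ee_pos"],s["eef_rot"],s["ft_force"],s["width"])
E
```

```text
scene 46.187981477483646 321.4582550696279 195.0441867795109 [[-0.712, -0.436, 0.55, -0.014], [-0.702, 0.441, -0.559, 0.6], [0.002, -0.784, -0.621, 0.81], [0.0, 0.0, 0.0, 1.0]]
top 51.13245094358928 319.35186866887403 202.18047831407478 [[-0.024, -0.993, 0.118, 0.448], [-0.999, 0.027, 0.024, 0.007], [-0.027, -0.117, -0.993, 1.187], [0.0, 0.0, 0.0, 1.0]]
0.1 [ 0.27945455 -0.55865573  0.22182909] [ 9.73222349e-01  2.29864870e-01 -1.74153121e-04 -6.09361868e-04] [ 0.08228737 -0.11197222 -0.52174629] 0.08709451322659094
```

View pics/scene0.png

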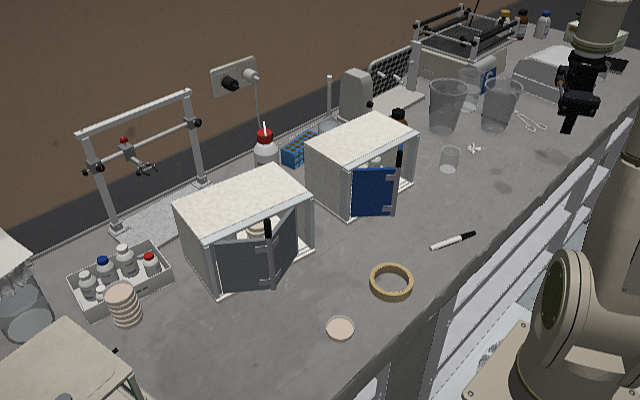

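View pics/top0.png

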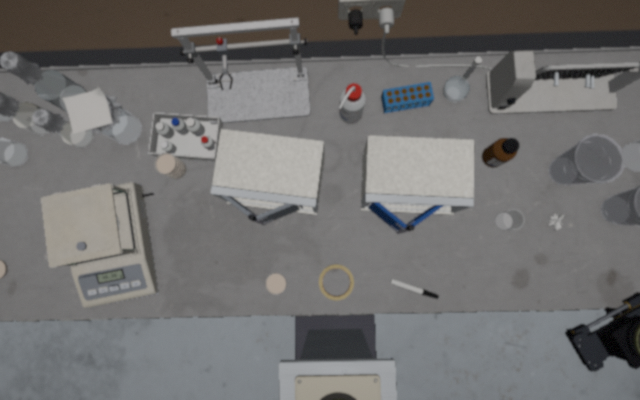

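The blue locker is the right-hand one: top view front edge at about (366,193)–(474,197), post near (409,225). The scene view shows the post top at about (400,147). I'll zoom in and cast rays.

```bash
cat > h.py <<'E'
import numpy as np
def ray(c,u,v):
    f=200/np.tan(np.radians(c["vertical_fov"]/2));T=np.array(c["cam_to_world"])
    return T[:3,3],T[:3,:3]@np.array([(u-c["cx"])/f,(v-c["cy"])/f,1])
def at(c,u,v,z):
    o,d=ray(c,u,v);return o+d*(z-o[2])/d[2]
E
python3 - <<'E'
from bench import r
import cv2,numpy as np
from h import *
t=cv2.imread("pics/top0.png");s=cv2.imread("pics/scene0.png")
a=cv2.resize(t[130:245,350:490],None,fx=5,fy=5,interpolation=cv2.INTER_CUBIC)
cv2.imwrite("pics/c1.png",a)
cv2.imwrite("pics/c2.png",cv2.resize(s[100:225,295:425],None,fx=4,fy=4,interpolation=cv2.INTER_CUBIC))
ct=r.camera("top");cs=r.camera("scene")
for u,v in((367,193),(474,197)):print(at(ct,u,v,.178))
print(at(ct,409,227,.215),at(cs,400,146,.215))
E
```

```text
[ 0.58715814 -0.08486428  0.178     ]
[ 0.57031472 -0.34161541  0.178     ]
[ 0.50007092 -0.17535287  0.215     ] [ 0.51168396 -0.19850136  0.215     ]
```

View pics/c1.png

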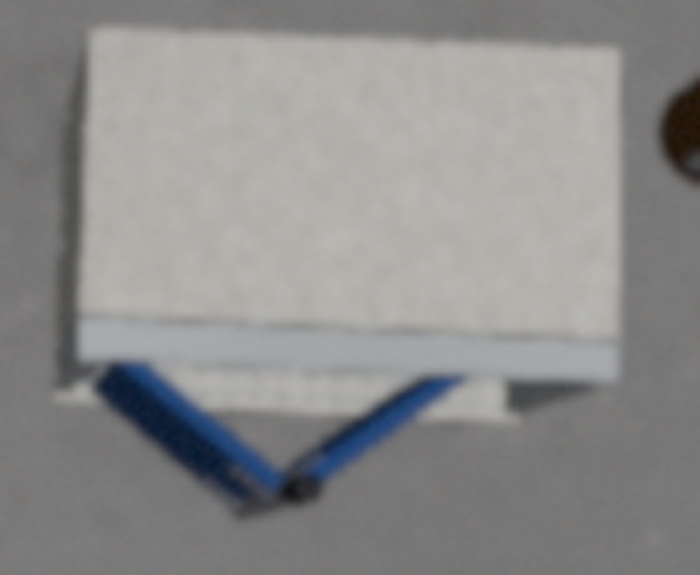

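View pics/c2.png

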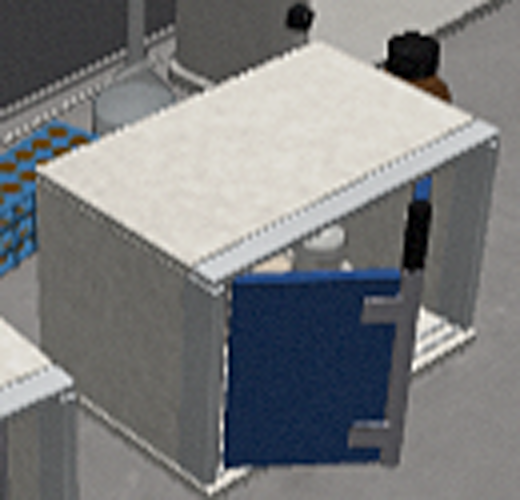

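The crops show the post top at top-view pixel (411,227) and scene pixel (400,151). The textured top ends at top-view pixels (366,194.5)–(473.5,197.5), with a pale strip in front ending at (366,202)–(473.5,206).

Run:
```python
from bench import r
from h import *
ct=r.camera("top");cs=r.camera("scene")
o1,d1=ray(ct,411,227);o2,d2=ray(cs,399.8,151)
k=np.linalg.lstsq(np.c_[d1,-d2],o2-o1,rcond=None)[0];print("tri",o1+k[0]*d1,o2+k[1]*d2)
p=at(ct,411,227,.215);print(p,at(cs,399.8,151,.215))
for n,L in(("inner",((366,194.5),(473.5,197.5))),("outer",((366,202),(473.5,206)))):
    A,B=[at(ct,*q,.178) for q in L];m=(A+B)/2;y=(A-B)[:2];w=np.linalg.norm(y);y/=w;x=np.array([y[1],-y[0]])
    b=p[:2]-m[:2];lx,ly=b@x,b@y
    print(n,m,w,"yaw",np.arctan2(x[1],x[0]),"post local",lx,ly,"radius",np.hypot(lx,ly-.115),"a",np.arctan2(-lx,.115-ly))
print("rear",at(ct,368,136,.178),at(ct,474,139.5,.178))
for q in((347.5,172),(345,167.5),(419,132)):print(at(cs,*q,.178))
```

```text
tri [ 0.49995511 -0.17995514  0.21497586] [ 0.49885215 -0.18075166  0.21507055]
[ 0.49995383 -0.17995049  0.215     ] [ 0.49891299 -0.1808443   0.215     ]
inner [ 0.57634171 -0.21132362  0.178     ] 0.2584375059812737 yaw -0.05580796020284018 post local -0.07801891773981551 0.02706344926008712 radius 0.11755759644244762 a 0.7257083450067119
outer [ 0.55688737 -0.21029862  0.178     ] 0.2578782239441836 yaw -0.06464606423271757 post local -0.058775134294407415 0.026606771962362084 radius 0.10615026695321819 a 0.5867979605198202
rear [ 0.72908976 -0.09261102  0.178     ] [ 0.71215087 -0.35109791  0.178     ]
[ 0.56281294 -0.07272965  0.178     ]
[ 0.57914065 -0.08207499  0.178     ]
[ 0.550419   -0.33790809  0.178     ]
```

Inner edge fits: door radius 117 mm (should be 115), depth 142 mm, a≈0.73. The post is at (0.4995,-0.180). The tool's y axis already lies nearly along the fold's path, so I'll raise, move over the post, and straddle it.

Call:
move_arm([
  [[0,0,-2.5],[0,0,0],60],
  [[3.0,-2.0,0],[0,0,0],60],
  [[3.0,-2.0,0],[0,0,0],60],
  [[3.0,-2.0,0],[0,0,0],60],
  [[3.0,-2.0,0],[0,0,0],60],
  [[3.0,-2.0,0],[0,0,0],60],
  [[3.0,-2.0,0],[0,0,0],60],
  [[3.0,-2.0,0],[0,0,0],60],
  [[3.0,-2.0,0],[0,0,0],60],
  [[3.0,-2.0,0],[0,0,0],60],
  [[3.0,-2.0,0],[0,0,0],60],
  [[3.0,-2.0,0],[0,0,0],60],
  [[3.0,-2.0,0],[0,0,0],60],
  [[0.6,0,0],[0,0,0],60],
  [[0,0,0],[0,0,0],60],
])

```text
time: 2.17
ee_pos: [0.4995, -0.181, 0.2474]
eef_rot: [0.973, 0.23, -0.0, 0.0]
ft_force: [1.0, -1.3, -0.7]
width: 0.0523
grip_force: 0.0
```

Call:
move_arm([
  [[0,0,2],[0,0,0],60],
  [[0,0,2],[0,0,0],60],
  [[0,0,1.7],[0,0,0],60],
  [[0,0,0],[0,0,0],28],
  [[0,0,0],[0,0,0],28],
  [[0,0,0],[0,0,0],28],
], grip_force=5)

```text
time: 2.92
ee_pos: [0.5, -0.1808, 0.1914]
eef_rot: [0.973, 0.23, 0.001, 0.0]
ft_force: [-0.4, -0.4, 1.0]
width: 0.0306
grip_force: 0.0
```

Run:
```python
from bench import r
import cv2
a=r.camera("scene")["image"][90:230,290:450];b=r.camera("top")["image"][120:260,340:500]
cv2.imwrite("pics/d.png",cv2.resize(cv2.hconcat([a,b]),None,fx=2.5,fy=2.5))
```

```text
(no output)
```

View pics/d.png

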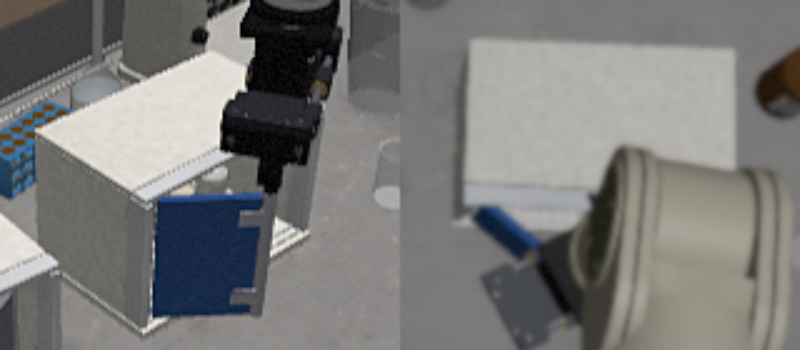

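The fingers straddle the post and the door has not moved. Now I'll follow the arc.

Call:
move_arm([
  [[-0.23,-0.8,0],[0,0,0.04],28],
  [[-0.2,-0.8,0],[0,0,0.04],28],
  [[-0.18,-0.81,0],[0,0,0.04],28],
  [[-0.15,-0.82,0],[0,0,0.04],28],
  [[-0.13,-0.82,0],[0,0,0.04],28],
  [[-0.1,-0.82,0],[0,0,0.04],28],
  [[-0.08,-0.83,0],[0,0,0.04],28],
  [[-0.05,-0.83,0],[0,0,0.04],28],
  [[0,0,0],[0,0,0],28],
])

```text
time: 4.15
ee_pos: [0.4686, -0.1226, 0.1909]
eef_rot: [0.997, 0.072, 0.0, 0.0]
ft_force: [-0.1, -0.9, 0.5]
width: 0.0245
grip_force: 0.0
```

Call:
move_arm([
  [[-0.02,-0.83,0],[0,0,0.04],28],
  [[0,-0.83,0],[0,0,0.04],28],
  [[0,0,0],[0,0,0],28],
])

```text
time: 4.53
ee_pos: [0.4665, -0.1063, 0.1907]
eef_rot: [0.999, 0.033, 0.0, -0.0]
ft_force: [-0.2, -0.2, -0.5]
width: 0.0243
grip_force: 0.0
```

Call:
move_arm([
  [[0,-0.4,0],[0,0,0],28],
  [[0,-0.4,0],[0,0,0],28],
  [[0,0,0],[0,0,0],28],
])

```text
time: 4.9
ee_pos: [0.4658, -0.0981, 0.1905]
eef_rot: [0.999, 0.032, 0.0, -0.0]
ft_force: [-1.4, -0.5, 0.9]
width: 0.0243
grip_force: 0.0
```

Run:
```python
from bench import r
import cv2
a=r.camera("scene")["image"][90:230,290:450];b=r.camera("top")["image"][120:260,340:500]
cv2.imwrite("pics/e.png",cv2.resize(cv2.hconcat([a,b]),None,fx=2.5,fy=2.5))
s=r.read_state();print(s["ft_force"],s["ee_pos"])
```

```text
[ 0.26764461 -0.81677554  0.23034693] [ 0.46595176 -0.09815105  0.19058556]
```

View pics/e.png

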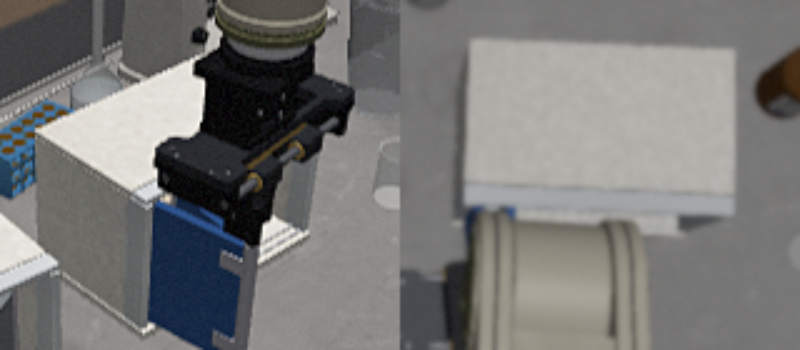

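The door has swung most of the way out. No stop force yet, so I'll creep on until the force rises.

Call:
move_arm([
  [[0,-0.4,0],[0,0,0],28],
  [[0,-0.3,0],[0,0,0],28],
  [[0,0,0],[0,0,0],28],
])

```text
time: 5.38
ee_pos: [0.4654, -0.0934, 0.1906]
eef_rot: [1.0, 0.031, 0.0, 0.001]
ft_force: [0.7, -9.5, -1.5]
width: 0.0261
grip_force: 5.0
```

Call:
move_arm([
  [[0,-0.2,0],[0,0,0],28],
  [[0,-0.2,0],[0,0,0],28],
  [[0,0,0],[0,0,0],28],
], grip_force=20)

```text
time: 5.75
ee_pos: [0.4654, -0.0937, 0.1906]
eef_rot: [1.0, 0.029, 0.001, 0.004]
ft_force: [5.0, -23.4, -6.7]
width: 0.0249
grip_force: 12.3
```

Firm stop: TCP no longer moves and the force reached 23 N. I'll back off to centre, open the fingers a little, lift and retreat.

Call:
move_arm([
  [[0,0.4,0],[0,0,0],28],
  [[0,0.7,0],[0,0,0],35],
  [[0,0,0],[0,0,0],45],
  [[0,0,0],[0,0,0],45],
  [[0,0,-2],[0,0,0],45],
  [[0,0,-3],[0,0,0],45],
  [[0,0,-4],[0,0,0],45],
  [[0,4,0],[0,0,0],45],
  [[0,4,0],[0,0,0],45],
  [[0,4,0],[0,0,0],45],
  [[0,4,0],[0,0,0],45],
  [[0,4,0],[0,0,0],45],
  [[0,4,0],[0,0,0],45],
  [[0,0,0],[0,0,0],45],
])

```text
time: 7.5
ee_pos: [0.4802, -0.3406, 0.2796]
eef_rot: [1.0, 0.03, -0.001, -0.0]
ft_force: [0.2, -0.5, 0.2]
width: 0.039
grip_force: 0.0
```

Run:
```python
from bench import r
import cv2
a=r.camera("scene")["image"][90:300,160:450];b=r.camera("top")["image"][110:320,200:490]
cv2.imwrite("pics/f.png",cv2.resize(cv2.hconcat([a,b]),(800,290),interpolation=cv2.INTER_CUBIC))
```

```text
(no output)
```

View pics/f.png

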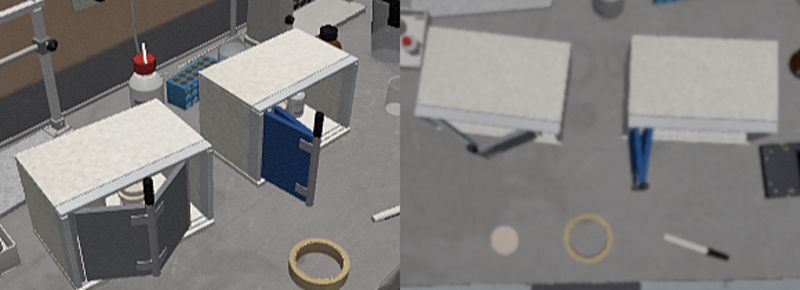

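The blue door is folded with its panels almost parallel at the left jamb, post near top-view pixel (375,244). The grey door is unchanged. I'll check the angle.

Run:
```python
from bench import r
from h import *
import cv2
c=r.camera("top");g=c["image"][228:256,360:392];m=(g.max(2)<60).astype("uint8")
n,l,s,ce=cv2.connectedComponentsWithStats(m);print(s[1:].tolist(),(ce[1:]+[360,228]).tolist())
cs=r.camera("scene");pv=np.array([.5832,-.0965])
u,v=160+319*.725,90+114*.725
for p in(at(c,375.5,244,.215),at(cs,u,v,.215)):
    b=p[:2]-pv;t=.06;lx=b@[np.cos(t),-np.sin(t)];ly=b@[np.sin(t),np.cos(t)];print(p,np.hypot(lx,ly),np.arctan2(-lx,-ly))
```

```text
[[8, 0, 3, 7, 11], [13, 15, 6, 4, 18]] [[369.0, 230.63636363636363], [375.5, 244.5]]
[ 0.46285913 -0.09661645  0.215     ] 0.12034092410534188 1.5098286276720607
[ 0.45969131 -0.09850804  0.215     ] 0.12352501033718458 1.4945394998594512
```

```bash
python3 -c "
from bench import r
print(r.close_job())"
```

```text
the job is handed in; nothing more can be done
None
```

The blue door is folded fully against its left-hand stop and released, the grey door was left untouched, and the job was handed in at about 7.7 s.

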